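Plug-gauge check of a drilled bar in the vise

TASK

Swing the steel hold-down arm well aside (at least about 70 degrees) from over the bar clamped in the blue vise. Then take the round-handled plug gauge out of the wooden rack and put its shank into the hole drilled in the top of the bar, feeling for the hole, and press it firmly home until its collar sits flat on the bar. Let go of it there, and leave the square-handled gauge standing in the rack.

Things in the scene. Friction and masses are not known exactly. Their poses are not given: they have to be found in the camera images.
- vise: Blue machine vise, fixed, origin under the bar's middle at table height; x points to the hinge post of the hold-down arm, y runs along the bar. Base 200 mm (y) by 170 mm (x from -73 to 97), 18 mm high; two jaws 32 mm thick, 56 mm high, clamp a steel bar 29 mm wide (x) and 160 mm long (y), its top 66 mm above the table.
- bar_mid (a point): Middle of the vise's bar's top face, axes as the vise's. One vertical round hole, 9.6 mm across with a 1 mm chamfer at the mouth, is drilled on the centre line (x = 0) of the top face, somewhere within 14 mm of this point along y, either way: exactly where must be seen or felt. It is hidden under the hold-down arm at first.
- swing (a joint): Swing of the flat steel hold-down arm about a vertical hinge (rad). 0: the arm points from the hinge to the vise's -x, across the bar, covering the hole; growing values swing its free end to the vise's -y (counter-clockwise from above), to a stop at 1.9. Starts within 0.12 of 0. It turns against light friction (about 0.2 N m, 2.5 N at the peg) and stays where it is left.
- swing_hinge (a point): Hinge axis of the hold-down arm, on the vise behind the bar, 73 mm along +x of bar_mid. The arm is 48 mm wide and 12 mm thick, its underside 81 mm above the table (15 mm over the bar), its free end 101 mm from the hinge axis. A steel post (30 mm across) under the hinge is 80 mm high.
- swing_peg (a point): Top centre of the upright round steel peg (14 mm across, 45 mm tall) near the arm's free end, 85 mm from the hinge axis: its top is 138 mm above the table, its foot on the arm's upper face at 93 mm. The arm is moved by pushing this peg sideways.
- gauge: The round-handled plug gauge, plain steel, about 70 g, 70 mm long, standing shank-down in one of the rack's two holes. Origin: centre of the shank's lower end; z up along its axis to the handle. Shank 8 mm across and 28 mm long with a chamfered end; then a round collar, 20 mm across and 4 mm thick (28 to 32 mm above the origin); then a round handle, 14 mm across, 32 to 70 mm above the origin.
- gauge_collar (a point): Centre of the underside of that gauge's collar, 28 mm above its origin. In the rack it rests on the rack's top, 40 mm above the table. The bar's hole is free for the first 18 mm; there a snug plug lies in it that slides down when pushed with about 7 N and stays down, so the gauge let in stands 10 mm proud, leaning a little, until pressed. With the whole 28 mm shank in, the collar rests on the bar.
- square_gauge: The other gauge, same length and collar, but with a square handle of 15 mm and a thicker 11 mm shank that does not fit the bar. It stands in the rack's other hole and stays there. Origin: centre of the shank's lower end, z up.
- rack: Wooden rack block, fixed, 60 mm (x) by 130 mm (y) and 40 mm high, origin under its centre. Two 13 mm holes on its centre line, 35 mm either side of the middle along y; which gauge stands in which varies.
Mind the look-alikes: they are no part of the job. What is shaped like the rack but green or red is not meant.

How it is judged:
On the way, in this order (a step that is already met when the one before it is completed fails the run):
1. the hold-down arm is swung at least 1.2 rad aside (value of joint swing above 1.2 rad), for 0.2 s.
2. the round gauge's shank is at least 8 mm down the bar's hole (x of gauge_collar in the frame of bar_mid between -0.006 and 0.006 m and y of gauge_collar in the frame of bar_mid between -0.022 and 0.022 m and z of gauge_collar in the frame of bar_mid below 0.02 m), for 0.1 s.
At the end, for the whole second after the job is handed in: The round gauge stands in the bar's hole at rest and upright (within 0.1 rad), its collar within 3 mm of the bar's top face; the hold-down arm is still more than 1.1 rad aside; the square gauge stands in its rack hole (x of gauge_collar in the frame of bar_mid between -0.006 and 0.006 m and y of gauge_collar in the frame of bar_mid between -0.022 and 0.022 m and z of gauge_collar in the frame of bar_mid below 0.003 m and angle between gauge's own z axis and vertical below 0.1 rad and linear speed of gauge below 0.02 m/s and value of joint swing above 1.1 rad and z of square_gauge in the frame of rack below 0.02 m and horizontal distance between square_gauge and rack below 0.042 m); the robot touches nothing.
It fails at once if the square gauge is lifted out of the rack or knocked over (moved more than 25 mm) (distance of square_gauge from where it was at the start of the episode above 0.025 m).
It also fails if it takes over 72 s, if anything falls off the work surface, if the arm or the gripper's body presses on something with over 40 N, if the wrist force passes 120 N, or if a joint passes its speed limit or range.

ROBOT

A 7-joint arm with a two-finger parallel gripper is mounted at the origin on the work surface. World frame = base frame: x ahead of the robot, y to its left, z up, the work surface at z = 0. Lengths are in m, angles in rad, forces in N, time in s.
With the tool pointing down it reaches from about 0.425 to 0.875 m from the base axis. Payload 4.7 kg.
Tool frame: the origin (TCP) lies on the mounting face of the last link; the fingertips stand 182 mm ahead of it and the grasp point (between the pads) lies ahead of it (ctrl.grip_point_offset is the z of the grasp point in the tool frame, in m); z points along the fingers, y is the line along which they close (so a half turn about z gives the same grasp; the last joint's range is limited). The gripper opens to 87 mm and grips with 3 to 60 N. Pads are 19 mm wide; open, the fingers measure 117 mm over their backs; the gripper's body (75 mm by 190 mm) begins 51 mm behind the grasp point.
Start: joints at [-1.211, 0.321, -0.07, 1.45, 0.023, 1.371, -0.057], TCP at [0.22, 0.612, 0.405] pointing down, gripper open.
Joint ranges: [-2.86, 2.86], [-0.3, 2.09], [-1.38, 1.24], [0.06, 2.45], [-1.56, 4.7], [0.09, 2.05], [-2.69, 2.69]. Speed limits (rad/s): [2.57, 2.57, 3.14, 3.14, 3.14, 3.14, 3.14].

INTERFACE

Orientations are given as a rotation vector (axis times angle).
In Python, from bench import ctrl gives the robot as it stands.
- The arm moves only by the tool step_hand, called as name(argument=value, ...) on one line, values as JSON. Schema: {"type":"object","properties":{"plan":{"type":"object","properties":{"offsets":{"type":"array","items":{"type":"array","items":{"type":"number"},"minItems":5,"maxItems":5},"minItems":1,"maxItems":20}},"additionalProperties":false,"required":["offsets"]},"clamp_n":{"type":"number"},"only":{"type":"string"},"quiet":{"type":"boolean"},"lines":{"type":"string"}},"required":["plan"],"additionalProperties":false}. plan is an object whose key "offsets" holds a list of rows, 1 to 20 of them, each of 5 numbers: dx, dy, dz in shares of 0.6 m (1.0 is 0.6 m), then a turn about the tool's z in fractions of the full range, 1 being 360 degrees, then the opening from 0.0 (shut) to 1.0 (fully open); each row is the pose to reach, as a shift and turn from the pose commanded when the call began, along the tool's axes at that moment; what a row does not reach only later rows make up. A row lasts 1/10 s, in which the tool goes at most 0.05 m and 0.15 rad, less where a joint would pass 70% of its speed; a pose out of reach is approached as far as the arm can. The fingers move at their own pace and stop on an object; clamp_n is the grip in N (left out, the last holds). Time passes only in rows, so rows that do not move let the fingers close. The tool returns the time, the measured TCP pose, the force, the opening and the grip force at its end. only (a regular expression) keeps the lines of the reply that match it, lines (a string "A,B") keeps lines A to B, and quiet returns only ok. No shift or turn number may pass 1 either way. Input that does not fit is refused with a message, and nothing moves.
- ctrl.get_state(): the state, without advancing time (a new reading comes with each control period).
- ctrl.get_image(name): name is "side" or "top" or "wrist"; returns (picture, depth): 480x640x3 uint8, red, green, blue; 480x640 float32, m along the optical axis (not along the pixel's ray), 0 where there is no reading.
- ctrl.camera_model(name): a dict with "vertical_fov" (degrees; the focal length in pixels is half the picture's height over the tangent of half this angle, whatever the lens; pixels are square), "cx", "cy" (the principal point, pixels), "rvec" (rotation vector, rad) and "tvec" (3), from world to camera coordinates, as OpenCV has them; the wrist camera has in their place "hand_eye" (4x4, takes a point from camera to tool coordinates, whose origin is the TCP and whose axes are the flange's). Camera axes: x right, y down, z forward; pixel columns grow to the right and rows downward; lengths in m; the calibration is good to about 2 mm. A picture is of the moment at which its call begins: read the wrist's pose just before it. camera_model takes no time and is no camera call.
- ctrl.close_job(): hands the job in; it is judged then, once.
The state is a dict: "time": time; "joint_positions": joint angles; "qd": joint speeds; "joint_torque": joint torques, N m; "position": TCP position; "tool_rot": TCP orientation; "ft_force": force on the tool from outside, world axes, zero at the start; "torque": the same for the moment, N m; "grip_width": opening from 0.0 (shut) to 1.0 (fully open); "grip_force": force on a finger pad.
Only numpy, scipy, OpenCV 4.12 (cv2) and the standard library are available. Lean on these libraries where they do the work, as an engineer would, in place of code of your own. Each camera call takes 0.05 s, during which the arm holds its last target. There are 200 camera calls.

## Working session

There is one attempt and no reset: what is moved stays moved. The work goes in short steps, Python scripts to look and compute and a tool call to move; the robot and the scene stay as the last step left them, time stands still between calls to the robot, and variables do not carry over. Pictures are saved under pics/ and viewed, at most 10 in all, crops included, and the job is handed in when it is done.

```bash
ls; mkdir -p pics
```

Create h.py:
```python
import numpy as np, cv2
from scipy.spatial.transform import Rotation as R
from bench import ctrl
def cam(n, st=None):
    m=ctrl.camera_model(n); f=240/np.tan(np.radians(m["vertical_fov"])/2)
    K=np.array([[f,0,m["cx"]],[0,f,m["cy"]],[0,0,1]])
    if "hand_eye" in m:
        st=st or ctrl.get_state(); T=np.eye(4); T[:3,:3]=R.from_rotvec(st["tool_rot"]).as_matrix(); T[:3,3]=st["position"]
        T=T@np.array(m["hand_eye"])
    else:
        W=np.eye(4); W[:3,:3]=R.from_rotvec(np.ravel(m["rvec"])).as_matrix(); W[:3,3]=np.ravel(m["tvec"]); T=np.linalg.inv(W)
    return K,T   # T: camera->world
def ray(K,T,u,v):
    d=T[:3,:3]@np.linalg.inv(K)@np.array([u,v,1.]); return T[:3,3],d
def onplane(K,T,u,v,z):
    o,d=ray(K,T,u,v); return o+d*(z-o[2])/d[2]
def atdepth(K,T,u,v,D):
    o,d=ray(K,T,u,v); return o+d*D
def two(r1,r2):
    A=[];b=[]
    for o,d in (r1,r2):
        d=d/np.linalg.norm(d); P=np.eye(3)-np.outer(d,d); A.append(P); b.append(P@o)
    x=np.linalg.lstsq(np.vstack(A),np.hstack(b),rcond=None)[0]
    return x,[np.linalg.norm(a@x-c) for a,c in zip(A,b)]
def tool(p,st=None):  # world vector -> tool axes
    st=st or ctrl.get_state(); return R.from_rotvec(st["tool_rot"]).as_matrix().T@np.array(p)
def snap(n,fn):
    st=ctrl.get_state(); K,T=cam(n,st); im,d=ctrl.get_image(n); cv2.imwrite("pics/"+fn+".png",im[...,::-1]); np.savez("pics/"+fn+".npz",im=im,d=d,K=K,T=T); return im,d,K,T
def load(fn): z=np.load("pics/"+fn+".npz"); return z["im"],z["d"],z["K"],z["T"]
```

Run:
```python
from h import *
np.set_printoptions(precision=4,suppress=True)
print(ctrl.get_state(), ctrl.grip_point_offset)
for n in("top","side","wrist"):
    im,d,K,T=snap(n,n+"0"); print(n,T,K[0,0],(d>0).mean())
a=cv2.imread("pics/top0.png");b=cv2.imread("pics/side0.png")
```

```text
pics
{'time': 0.0, 'joint_positions': array([-1.2109,  0.3218, -0.0701,  1.4517,  0.0226,  1.3708, -0.0569]), 'qd': array([ 0.0021, -0.0018,  0.0006,  0.0007, -0.0014, -0.0008,  0.0002]), 'joint_torque': array([  0.    , -49.1286,  -0.4035, -31.2527,  -0.0638,   0.0437,
         0.0002]), 'position': array([0.2203, 0.6113, 0.4037]), 'tool_rot': array([-0.5404, -3.0945,  0.0029]), 'ft_force': array([0.4377, 0.0323, 0.4006]), 'torque': array([ 0.003 , -0.0564, -0.0408]), 'grip_force': 0.0, 'grip_width': 0.9985876107755897} 0.1635
top [[-0.0274 -0.9981  0.0559  0.3649]
 [-0.9996  0.0273 -0.0021 -0.2374]
 [ 0.0006 -0.0559 -0.9984  1.2822]
 [ 0.      0.      0.      1.    ]] 518.0822662854571 0.9959505208333334
side [[ 0.9543 -0.2046  0.218   0.1968]
 [-0.2983 -0.6034  0.7395 -1.1229]
 [-0.0198 -0.7707 -0.6368  0.8809]
 [ 0.      0.      0.      1.    ]] 524.4614427918474 0.9959700520833333
wrist [[ 0.339   0.9041  0.26    0.1492]
 [ 0.9408 -0.3253 -0.0955  0.6369]
 [-0.0018  0.277  -0.9609  0.3829]
 [ 0.      0.      0.      1.    ]] 334.5342695383589 0.9959602864583333
```

View pics/top0.png

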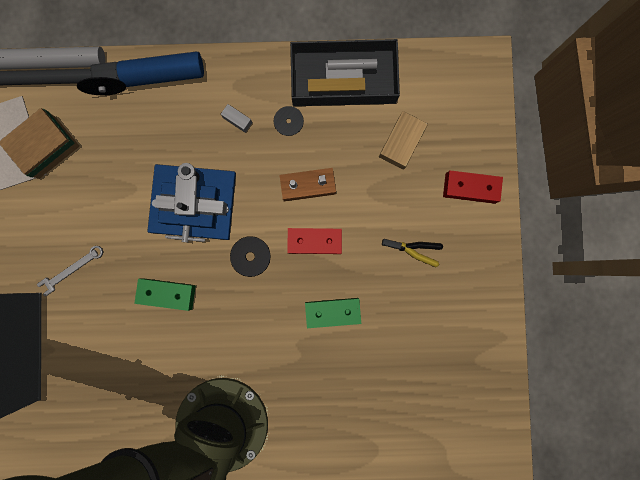

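View pics/side0.png

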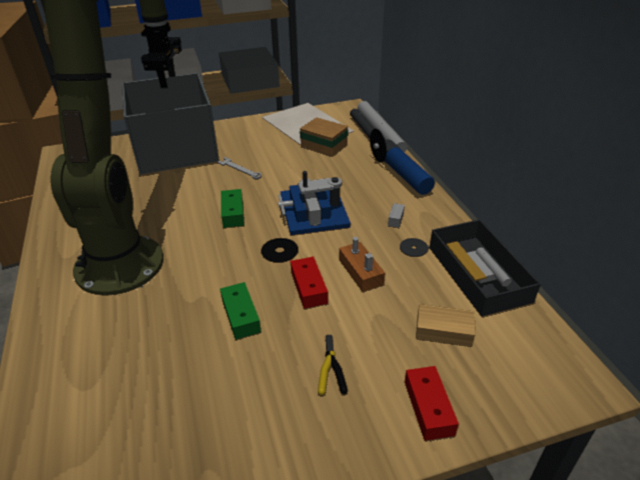

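Top view: blue vise at (192,202) with hinge at (187,172) and peg near (182,206). The brown rack is at (308,184), with gauges at (292,184) and (322,180). The look-alikes are red blocks at (315,241) and (473,186), and green ones at (165,294) and (333,313). Only (308,184) is plain wood and holds gauges. Next I'll take an enlarged crop and measure.

Run:
```python
from h import *
np.set_printoptions(precision=4,suppress=True)
t,dt,Kt,Tt=load("top0"); s,ds,Ks,Ts=load("side0")
a=cv2.resize(t[155:245,140:345][...,::-1],None,fx=3.8,fy=3.8,interpolation=cv2.INTER_CUBIC)
b=cv2.resize(s[165:295,270:400][...,::-1],None,fx=1.9,fy=1.9,interpolation=cv2.INTER_CUBIC)
c=np.zeros((a.shape[0]+b.shape[0],a.shape[1],3),np.uint8);c[:a.shape[0]]=a;c[a.shape[0]:,:b.shape[1]]=b
b2=cv2.resize(s[235:285,335:390][...,::-1],None,fx=4.8,fy=4.8,interpolation=cv2.INTER_CUBIC);c[a.shape[0]:a.shape[0]+b2.shape[0],300:300+b2.shape[1]]=b2
cv2.imwrite("pics/crop1.png",c[:600,:800])
# world points from depth, top
v,u=np.mgrid[:480,:640]
def cloud(d,K,T):
    p=np.stack([(u-K[0,2])/K[0,0]*d,(v-K[1,2])/K[1,1]*d,d],-1); return p@T[:3,:3].T+T[:3,3]
P=cloud(dt,Kt,Tt); Q=cloud(ds,Ks,Ts)
hsv=cv2.cvtColor(t,cv2.COLOR_RGB2HSV)
win=np.zeros((480,640),bool);win[155:250,140:245]=1
m=(hsv[...,0]>100)&(hsv[...,0]<125)&(hsv[...,1]>120)&win
low=m&(P[...,2]<0.03)&(P[...,2]>0.01)
print("vise rect",cv2.minAreaRect(P[low][:,:2].astype(np.float32)),np.median(P[low][:,2]))
w2=np.zeros_like(win);w2[165:205,275:342]=1
m=w2&(P[...,2]>0.034)&(P[...,2]<0.046)
print("rack top",cv2.minAreaRect(P[m][:,:2].astype(np.float32)),np.median(P[m][:,2]))
m=w2&(P[...,2]>0.062)
n,l,st,ce=cv2.connectedComponentsWithStats(m.astype(np.uint8))
for i in range(1,n): print("g top",ce[i],st[i,4],P[l==i].mean(0),P[l==i][:,2].max())
m=win&(P[...,2]>0.085)&(P[...,2]<0.105)
print("arm",cv2.minAreaRect(P[m][:,:2].astype(np.float32)),np.median(P[m][:,2]))
m=win&(P[...,2]>0.12); print("peg px",u[m].mean(),v[m].mean(),P[m].mean(0),m.sum(),P[m].max(0))
m=win&(P[...,2]>0.106);n,l,st,ce=cv2.connectedComponentsWithStats(m.astype(np.uint8))
for i in range(1,n): print("high",ce[i],st[i,4],P[l==i].mean(0))
m=win&(P[...,2]>0.06)&(P[...,2]<0.073);print("bar?",cv2.minAreaRect(P[m][:,:2].astype(np.float32)),np.median(P[m][:,2]))
# side
m=(Q[...,2]>0.06)&(Q[...,2]<0.1)&(u>330)&(u<395)&(v>230)&(v<290)
n,l,st,ce=cv2.connectedComponentsWithStats(m.astype(np.uint8))
for i in range(1,n): print("g side",ce[i],st[i],Q[l==i].mean(0),Q[l==i][:,2].max())
m=(Q[...,2]>0.115)&(u>280)&(u<350)&(v>165)&(v<235);print("peg side",u[m].mean(),v[m].mean(),Q[m].mean(0),Q[m].max(0),m.sum())
```

```text
vise rect ((0.539731502532959, 0.0624341145157814), (0.20084773004055023, 0.16909419000148773), 83.35694122314453) 0.018402339369823828
rack top ((0.5740377306938171, -0.22391343116760254), (0.06148109957575798, 0.12982630729675293), 6.3425798416137695) 0.040421327369546844
g top [334. 172.] 1 [ 0.3649 -0.2374  1.2822] 1.282154684385584
g top [337. 173.] 1 [ 0.3649 -0.2374  1.2822] 1.282154684385584
g top [321.86 178.72] 50 [ 0.5764 -0.2587  0.0806] 0.09084694054118136
g top [327. 174.] 1 [ 0.3649 -0.2374  1.2822] 1.282154684385584
g top [279. 177.] 1 [ 0.3649 -0.2374  1.2822] 1.282154684385584
g top [292.3824 182.8529] 34 [ 0.5687 -0.1896  0.0795] 0.08548875838399184
g top [318. 191.] 1 [ 0.3649 -0.2374  1.2822] 1.282154684385584
g top [334. 190.] 1 [ 0.3649 -0.2374  1.2822] 1.282154684385584
g top [294. 195.] 1 [ 0.3649 -0.2374  1.2822] 1.282154684385584
g top [327. 197.] 1 [ 0.3649 -0.2374  1.2822] 1.282154684385584
g top [321. 201.] 1 [ 0.3649 -0.2374  1.2822] 1.282154684385584
g top [308. 203.] 1 [ 0.3649 -0.2374  1.2822] 1.282154684385584
arm ((0.560014009475708, 0.058319032192
[... 1622 characters left out ...]
374  1.2822]
high [165. 229.] 1 [ 0.3649 -0.2374  1.2822]
high [191. 228.] 1 [ 0.3649 -0.2374  1.2822]
high [196. 240.] 1 [ 0.3649 -0.2374  1.2822]
high [176. 245.] 1 [ 0.3649 -0.2374  1.2822]
high [215. 244.] 1 [ 0.3649 -0.2374  1.2822]
high [222. 244.] 1 [ 0.3649 -0.2374  1.2822]
bar? ((0.528954267501831, 0.06041381135582924), (0.13393385708332062, 0.14143341779708862), 35.64681625366211) 0.06604841734883804
g side [355.4815 241.3704] [353 237   6  11  54] [ 0.5713 -0.1941  0.0736] 0.08452287506483547
g side [368.6667 257.9872] [365 253   9  12  78] [ 0.5784 -0.2628  0.0741] 0.08392858799162539
peg side 307.4074074074074 179.0185185185185 [ 0.4525 -0.1846  0.2812] [0.5262 0.0646 0.8809] 54
```

View pics/crop1.png

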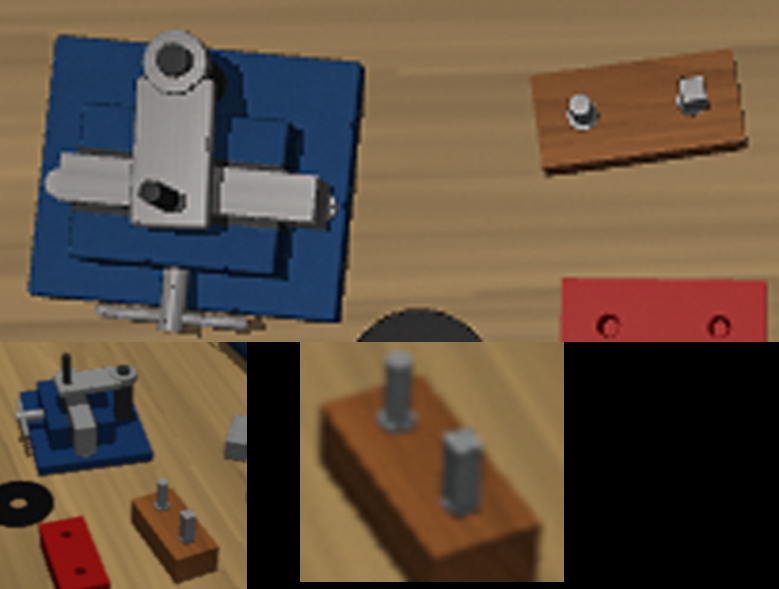

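The round handle is the one at top (292,183), the rack's end nearest the vise: it has a round top and a slim collar. The square handle is at (322,179). Both are in the plain wooden rack, and the measured heights (0.040 rack top, about 0.08 handles) and sizes match the text. Next I'll straddle the peg and swing it along its arc.

Add to h.py:
```python
def rows(targets,base=None):
    "targets: (x,y,z,toolYdeg) world -> tool-frame shifts from the present pose"
    st=base or ctrl.get_state(); M=R.from_rotvec(st["tool_rot"]).as_matrix(); y0=np.degrees(np.arctan2(M[1,1],M[0,1]))
    for x,y,z,a in targets:
        d=M.T@(np.array([x,y,z])-st["position"]); t=-np.radians((a-y0+180)%360-180); print("%.4f %.4f %.4f %.3f"%(*d,t))
```

Run:
```python
from h import *
np.set_printoptions(precision=4,suppress=True)
t,dt,Kt,Tt=load("top0"); s,ds,Ks,Ts=load("side0")
# two-view check of peg top (dark disc) and round gauge top
def hi(d,K,T,box,lo,hi_):
    v,u=np.mgrid[:480,:640];p=np.stack([(u-K[0,2])/K[0,0]*d,(v-K[1,2])/K[1,1]*d,d],-1)@T[:3,:3].T+T[:3,3]
    m=(p[...,2]>lo)&(p[...,2]<hi_)&(d>0)&(u>box[0])&(u<box[1])&(v>box[2])&(v<box[3]);return u[m].mean(),v[m].mean(),p[m].mean(0),m.sum()
for bt,bs,lo,h_ in(((170,205,190,220),(290,330,165,200),.131,.145),((284,302,172,195),(345,362,230,260),.074,.09)):
    a=hi(dt,Kt,Tt,bt,lo,h_);b=hi(ds,Ks,Ts,bs,lo,h_);print(a,b,two(ray(Kt,Tt,*a[:2]),ray(Ks,Ts,*b[:2])))
rows([(0.5154,0.060,0.34,87),(0.5154,0.060,0.288,87)])
```

```text
(np.float64(179.3030303030303), np.float64(205.15151515151516), array([0.5158, 0.0602, 0.1383]), np.int64(33)) (np.float64(304.8666666666667), np.float64(172.26666666666668), array([0.5181, 0.0564, 0.1358]), np.int64(15)) (array([0.518 , 0.0614, 0.1328]), [np.float64(0.0014897435436824857), np.float64(0.0014897435436829034)])
(np.float64(292.2758620689655), np.float64(182.41379310344828), array([ 0.5694, -0.1894,  0.0817]), np.int64(29)) (np.float64(355.51724137931035), np.float64(239.24137931034483), array([ 0.5717, -0.1927,  0.0791]), np.int64(29)) (array([ 0.5716, -0.1895,  0.0765]), [np.float64(0.0013189672826627718), np.float64(0.001318967282663192)])
-0.4645 -0.4186 0.0646 -0.293
-0.4645 -0.4185 0.1166 -0.293
```

The manual's scale: shifts go in shares of 0.6 m and turns go in shares of 360 degrees. Converting my numbers, -0.4645 m / 0.6 = -0.7742, -0.4186 m / 0.6 = -0.6977, -0.293 rad / 6.2832 = -0.0466.

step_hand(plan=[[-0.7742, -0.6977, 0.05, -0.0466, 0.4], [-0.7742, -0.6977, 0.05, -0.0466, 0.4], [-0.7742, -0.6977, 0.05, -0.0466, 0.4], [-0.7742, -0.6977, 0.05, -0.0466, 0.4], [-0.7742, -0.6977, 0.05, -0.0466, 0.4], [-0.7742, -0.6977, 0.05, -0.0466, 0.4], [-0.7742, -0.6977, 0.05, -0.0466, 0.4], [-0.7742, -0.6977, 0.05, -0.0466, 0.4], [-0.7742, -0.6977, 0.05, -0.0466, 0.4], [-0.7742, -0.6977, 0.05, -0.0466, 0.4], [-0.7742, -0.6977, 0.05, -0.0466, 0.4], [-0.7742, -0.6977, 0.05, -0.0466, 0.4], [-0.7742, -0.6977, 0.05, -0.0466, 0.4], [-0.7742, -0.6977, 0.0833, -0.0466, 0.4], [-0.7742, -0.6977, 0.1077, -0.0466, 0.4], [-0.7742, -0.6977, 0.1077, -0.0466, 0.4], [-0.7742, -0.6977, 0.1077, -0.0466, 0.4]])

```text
refused: plan: the value is not of type 'object' (schema: type "object"). Nothing was moved.
```

I used the wrong layout. The manual says an object with the rows under "offsets"; once more.

step_hand(plan={"offsets": [[-0.7742, -0.6977, 0.05, -0.0466, 0.4], [-0.7742, -0.6977, 0.05, -0.0466, 0.4], [-0.7742, -0.6977, 0.05, -0.0466, 0.4], [-0.7742, -0.6977, 0.05, -0.0466, 0.4], [-0.7742, -0.6977, 0.05, -0.0466, 0.4], [-0.7742, -0.6977, 0.05, -0.0466, 0.4], [-0.7742, -0.6977, 0.05, -0.0466, 0.4], [-0.7742, -0.6977, 0.05, -0.0466, 0.4], [-0.7742, -0.6977, 0.05, -0.0466, 0.4], [-0.7742, -0.6977, 0.05, -0.0466, 0.4], [-0.7742, -0.6977, 0.05, -0.0466, 0.4], [-0.7742, -0.6977, 0.05, -0.0466, 0.4], [-0.7742, -0.6977, 0.05, -0.0466, 0.4], [-0.7742, -0.6977, 0.0833, -0.0466, 0.4], [-0.7742, -0.6977, 0.1077, -0.0466, 0.4], [-0.7742, -0.6977, 0.1077, -0.0466, 0.4], [-0.7742, -0.6977, 0.1077, -0.0466, 0.4]]})

```text
time: 1.85
position: [0.5151, 0.0612, 0.3399]
tool_rot: [-0.08, -3.14, 0.0]
ft_force: [0.1, -0.9, 0.4]
grip_width: 0.399
grip_force: 0.0
```

Run:
```python
from h import *
snap("wrist","w1")
rows([(0.5158,0.060,0.288,87)])
```

```text
-0.0005 -0.0012 0.0525 0.001
```

View pics/w1.png

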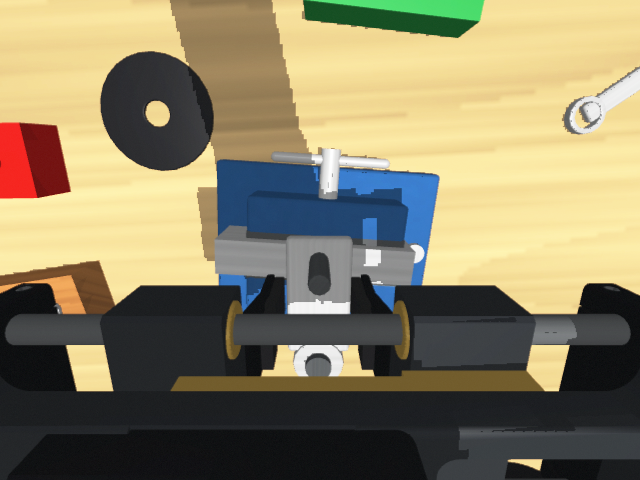

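The wrist view shows the peg at (320,275), centred between the fingers at columns 270 and 370. The handle wheel and jaws are clear below. Descending now.

step_hand(plan={"offsets": [[0, -0.0017, 0.0333, 0, 0.4], [0, -0.0017, 0.0667, 0, 0.4], [0, -0.0017, 0.0875, 0, 0.4], [0, -0.0017, 0.0875, 0, 0.4]]})

```text
time: 2.3
position: [0.5148, 0.0597, 0.2866]
tool_rot: [-0.081, -3.138, 0.001]
ft_force: [-0.4, -0.8, -0.2]
grip_width: 0.4
grip_force: 0.0
```

Run:
```python
from h import *
H=np.array([.6003,.0554])
L=[]
for k in range(1,14):
    th=k*.13; a=np.radians(176.7)+th; p=H+.085*np.array([np.cos(a),np.sin(a)]); L.append((*p,.288,87+np.degrees(th)))
rows(L); print(ctrl.get_state()["joint_positions"])
```

```text
-0.0013 -0.0104 -0.0014 -0.129
-0.0034 -0.0213 -0.0014 -0.259
-0.0068 -0.0317 -0.0014 -0.389
-0.0116 -0.0417 -0.0014 -0.519
-0.0177 -0.0509 -0.0015 -0.649
-0.0248 -0.0593 -0.0015 -0.779
-0.0331 -0.0667 -0.0015 -0.909
-0.0422 -0.0729 -0.0015 -1.039
-0.0520 -0.0780 -0.0015 -1.169
-0.0624 -0.0817 -0.0015 -1.299
-0.0732 -0.0840 -0.0016 -1.429
-0.0842 -0.0849 -0.0016 -1.559
-0.0952 -0.0843 -0.0016 -1.689
[-0.54174958  0.13818637  0.40413674  1.93195885 -0.06100581  1.08567032
  1.40647969]
```

Joint 7 would run out of range if the tool turned with the whole arc. I'll grip the peg lightly instead and turn only partly, so it pivots in the pads.

To row units: -0.09 m / 0.6 = -0.15, -0.085 m / 0.6 = -0.1417, -0.6 rad / 6.2832 = -0.0955.

step_hand(plan={"offsets": [[0, 0, 0, 0, 0.0], [0, 0, 0, 0, 0.0], [0, 0, 0, 0, 0.0], [0, 0, 0, 0, 0.0], [-0.0017, -0.0167, 0, -0.008, 0.0], [-0.005, -0.035, 0, -0.0159, 0.0], [-0.0117, -0.0533, 0, -0.0239, 0.0], [-0.02, -0.07, 0, -0.0318, 0.0], [-0.03, -0.085, 0, -0.0398, 0.0], [-0.0417, -0.0983, 0, -0.0477, 0.0], [-0.055, -0.1117, 0, -0.0557, 0.0], [-0.07, -0.1217, 0, -0.0637, 0.0], [-0.0867, -0.13, 0, -0.0716, 0.0], [-0.1033, -0.1367, 0, -0.0796, 0.0], [-0.1217, -0.14, 0, -0.0875, 0.0], [-0.14, -0.1417, 0, -0.0955, 0.0], [-0.15, -0.1417, 0, -0.0955, 0.0], [-0.15, -0.1417, 0, -0.0955, 0.0]]}, clamp_n=15)

```text
time: 4.1
position: [0.6014, -0.0296, 0.2885]
tool_rot: [-0.85, 3.024, 0.001]
ft_force: [-0.6, 2.4, 3.6]
grip_width: 0.156
grip_force: 15.0
```

To row units: -0.09 m / 0.6 = -0.15, -0.07 m / 0.6 = -0.1167.

step_hand(plan={"offsets": [[0, 0, 0, 0, 0.4], [0, 0, 0, 0, 0.4], [0, 0, 0, 0, 0.4], [0, 0, -0.05, 0, 0.4], [0, 0, -0.1167, 0, 0.4], [0, 0, -0.15, 0, 0.4]]})

```text
time: 4.7
position: [0.6012, -0.0309, 0.3808]
tool_rot: [-0.847, 3.021, -0.002]
ft_force: [-0.6, 0.0, 0.1]
grip_width: 0.396
grip_force: 0.0
```

Run:
```python
from h import *
rows([(.585,.063,.40,83.4)]); print(ctrl.get_state()["position"])
```

```text
-0.0350 0.0886 -0.0193 0.662
[ 0.60122909 -0.0309337   0.38080382]
```

To row units: 0.0886 m / 0.6 = 0.1477, -0.035 m / 0.6 = -0.0583, 0.662 rad / 6.2832 = 0.1054.

step_hand(plan={"offsets": [[-0.0583, 0.1477, -0.0322, 0.1054, 0.4], [-0.0583, 0.1477, -0.0322, 0.1054, 0.4], [-0.0583, 0.1477, -0.0322, 0.1054, 0.4], [-0.0583, 0.1477, -0.0322, 0.1054, 0.4], [-0.0583, 0.1477, -0.0322, 0.1054, 0.4], [-0.0583, 0.1477, -0.0322, 0.1054, 0.4], [-0.0583, 0.1477, -0.0322, 0.1054, 0.4]]})

```text
time: 5.4
position: [0.5845, 0.0633, 0.3968]
tool_rot: [-0.177, -3.137, 0.0]
ft_force: [0.8, 0.1, 0.1]
grip_width: 0.397
grip_force: 0.0
```

Run:
```python
from h import *
np.set_printoptions(precision=4,suppress=True)
im,d,K,T=snap("wrist","w2"); t,dt,Kt,Tt=snap("top","top2")
bm=np.array([.5278,.0638,.066,1]); c=np.linalg.inv(T)@bm; px=K@c[:3]; px=px[:2]/px[2]; print("expected bar_mid px",px)
a=im; 
b=cv2.resize(t[155:245,140:245],None,fx=3.5,fy=3.5,interpolation=cv2.INTER_CUBIC)
x0,y0=int(px[0])-100,int(px[1])-75
c=cv2.resize(a[max(y0,0):y0+150,max(x0,0):x0+200],None,fx=4,fy=4,interpolation=cv2.INTER_CUBIC)[:600]
c[:b.shape[0]//1,:0]=0
cv2.imwrite("pics/w2c.png",c[...,::-1]);cv2.imwrite("pics/t2c.png",b[...,::-1])
print(x0,y0)
```

```text
expected bar_mid px [310.9987 166.2886]
210 91
```

View pics/w2c.png

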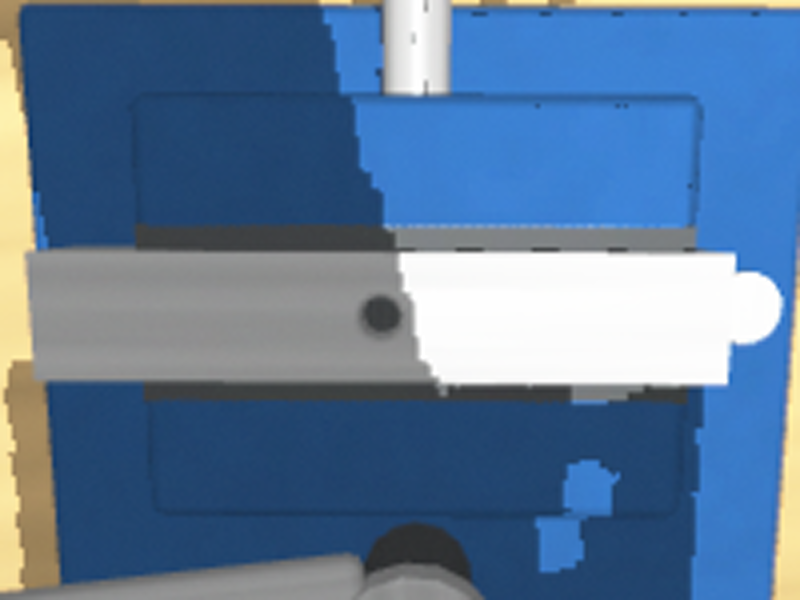

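The wrist crop shows the bare bar with the hole at crop (381,314), which is image (304.9,169.1). It lies on the bar's centre line (rows 250 to 382). The hold-down arm is clear at lower left.

Run:
```python
from h import *
np.set_printoptions(precision=4,suppress=True)
im,d,K,T=load("w2")
g=cv2.cvtColor(im,cv2.COLOR_RGB2GRAY)
x,y=298,162; sub=g[y:y+15,x:x+15].astype(float); w=np.clip(125-sub,0,None); vv,uu=np.mgrid[y:y+15,x:x+15]
m=sub<110; u,v=uu[m].mean(),vv[m].mean(); print("hole px",u,v,m.sum(), onplane(K,T,u,v,.066))
v_,u_=np.mgrid[:480,:640]; P=np.stack([(u_-K[0,2])/K[0,0]*d,(v_-K[1,2])/K[1,1]*d,d],-1)@T[:3,:3].T+T[:3,3]
m=(abs(P[...,2]-.066)<.004)&(d>0)&(v_<250)&(u_>150)&(u_<450);
n,l,s,c=cv2.connectedComponentsWithStats(m.astype(np.uint8),connectivity=4); i=1+s[1:,4].argmax()
r=cv2.minAreaRect(P[l==i][:,:2].astype(np.float32)); print("bar",r,np.median(P[l==i][:,2]))
t,dt,Kt,Tt=load("top2"); q=Kt@(np.linalg.inv(Tt)@np.append(onplane(K,T,u,v,.066),1))[:3]; q=q[:2]/q[2]; print("pred in top",q)
gt=cv2.cvtColor(t,cv2.COLOR_RGB2GRAY); print(gt[int(q[1])-4:int(q[1])+6,int(q[0])-6:int(q[0])+8])
rows([(.585,-.189,.36,83.4),(.5702+.05,-.1893,.34,96.3)])
print(ctrl.get_state()["joint_positions"])
```

```text
hole px 304.67469879518075 169.49397590361446 83 [0.53   0.0578 0.066 ]
bar ((0.5307562351226807, 0.05768705531954765), (0.16028952598571777, 0.028870074078440666), 83.53901672363281) 0.0651612408979581
pred in top [188.2974 202.9332]
[[165 168 173  78  79  80  67  68  68  68  53  53  38  40]
 [166 168 174  74  78  80  81  81  81  80  81  81  80  81]
 [163 165 168 173  77  79  81  81  82  82  82  81  82  82]
 [159 161 163 170  74  77  80  80  81  80  81  81  80  82]
 [158 158 159 167  72  72  57  54  69  80  78  79  79  78]
 [161 160 162 169  71  51  49  50  38  73  78  78  77  78]
 [165 163 164 171  73  51  50  35  27  64  78  78  78  77]
 [164 163 165 172  73  55  47  25  36  78  80  79  80  79]
 [163 163 165 168 174  74  65  63  74  81  79  80  80  80]
 [161 160 161 164 170  74  78  80  80  80  81  79  79  79]]
-0.0290 -0.2506 0.0369 0.001
-0.0641 -0.2469 0.0569 -0.224
[-0.531   0.199   0.4355  1.6381 -0.0861  1.3236  1.3751]
```

Wrist and top views agree on the hole at about (0.529, 0.057), and the bar's width, length and yaw (83.5°) match. I'll keep this tool yaw throughout and view the gauge from the same relative pose.

To row units: -0.243 m / 0.6 = -0.405, -0.065 m / 0.6 = -0.1083.

step_hand(plan={"offsets": [[-0.1083, -0.405, 0.01, 0, 0.5], [-0.1083, -0.405, 0.01, 0, 0.5], [-0.1083, -0.405, 0.01, 0, 0.5], [-0.1083, -0.405, 0.01, 0, 0.5], [-0.1083, -0.405, 0.01, 0, 0.5], [-0.1083, -0.405, 0.01, 0, 0.5], [-0.1083, -0.405, 0.01, 0, 0.5], [-0.1083, -0.405, 0.01, 0, 0.5]]})

```text
time: 6.3
position: [0.6216, -0.1841, 0.3906]
tool_rot: [-0.177, -3.136, -0.002]
ft_force: [0.2, 0.3, -0.9]
grip_width: 0.502
grip_force: 0.0
```

Run:
```python
from h import *
np.set_printoptions(precision=4,suppress=True)
im,d,K,T=snap("wrist","w3")
c=np.linalg.inv(T)@np.array([.5708,-.1893,.08,1]); px=K@c[:3]; px=px[:2]/px[2]; print(px)
x0,y0=int(px[0])-90,int(px[1])-75
cv2.imwrite("pics/w3c.png",cv2.resize(im[max(0,y0):y0+150,max(0,x0):x0+200],None,fx=4,fy=4,interpolation=cv2.INTER_CUBIC)[...,::-1]); print(x0,y0)
v_,u_=np.mgrid[:480,:640]; P=np.stack([(u_-K[0,2])/K[0,0]*d,(v_-K[1,2])/K[1,1]*d,d],-1)@T[:3,:3].T+T[:3,3]
near=(d>0)&(abs(u_-px[0])<20)&(abs(v_-px[1])<30)
for lo,hi in((.079,.086),(.041,.049)):
    m=near&(P[...,2]>lo)&(P[...,2]<hi); print(lo,m.sum(),u_[m].mean(),v_[m].mean(),P[m].mean(0))
m=(d>0)&(abs(P[...,2]-.040)<.003)&(u_>100)&(u_<540)&(v_<260); n,l,s,c=cv2.connectedComponentsWithStats(m.astype(np.uint8)); i=1+s[1:,4].argmax()
print(cv2.minAreaRect(P[l==i][:,:2].astype(np.float32)))
```

```text
[304.2209 175.705 ]
214 100
0.079 206 305.6747572815534 178.40291262135923 [ 0.5731 -0.1883  0.0811]
0.041 126 307.6031746031746 170.17460317460316 [ 0.5691 -0.1872  0.0429]
((0.4419790804386139, -0.23646138608455658), (0.13035555183887482, 0.05243979021906853), 87.70084381103516)
```

View pics/w3c.png

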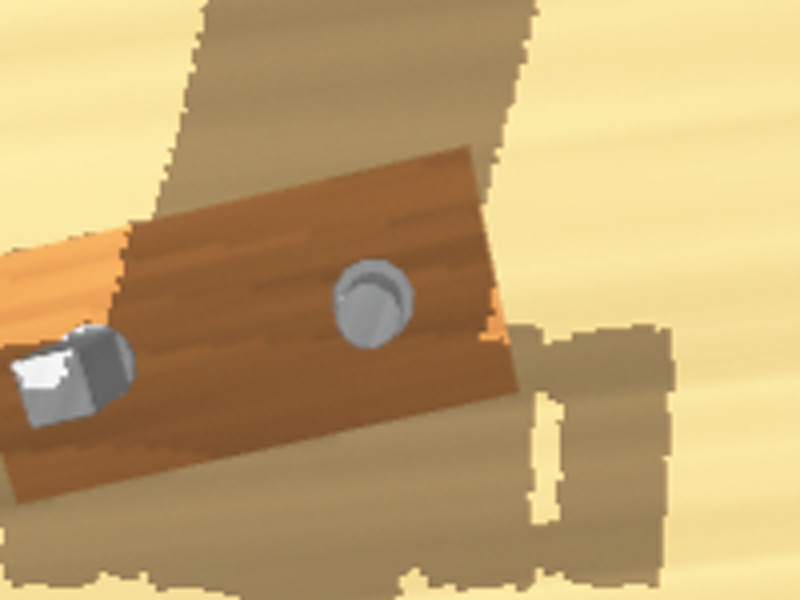

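The crop confirms it. The handle at crop (370,315) is round with a round collar, and the square one sits at crop (50,395). Wrist triangulation (0.573, −0.188, top at 0.081) agrees with the top/side result (0.571, −0.189). Now going to grasp it.

Run:
```python
from h import *
rows([(.5717,-.189,.29,83.5),(.5717,-.189,.2305,83.5)])
```

```text
0.0491 -0.0113 0.1008 0.002
0.0491 -0.0113 0.1603 0.002
```

To row units: 0.16 m / 0.6 = 0.2667, 0.05 m / 0.6 = 0.0833.

step_hand(plan={"offsets": [[0.0817, -0.0188, 0.0833, 0, 0.5], [0.0817, -0.0188, 0.1667, 0, 0.5], [0.0817, -0.0188, 0.1667, 0, 0.5], [0.0817, -0.0188, 0.1667, 0, 0.5], [0.0817, -0.0188, 0.2, 0, 0.5], [0.0817, -0.0188, 0.2333, 0, 0.5], [0.0817, -0.0188, 0.2667, 0, 0.5], [0.0817, -0.0188, 0.2667, 0, 0.5], [0.0817, -0.0188, 0.2667, 0, 0.5]]})

```text
time: 7.25
position: [0.5725, -0.1902, 0.2324]
tool_rot: [0.177, 3.135, -0.0]
ft_force: [-0.5, -0.0, 0.2]
grip_width: 0.498
grip_force: 0.0
```

step_hand(plan={"offsets": [[0, 0, 0, 0, 0], [0, 0, 0, 0, 0], [0, 0, 0, 0, 0], [0, 0, 0, 0, 0], [0, 0, 0, 0, 0], [0, 0, 0, 0, 0]]}, clamp_n=40)

```text
time: 7.85
position: [0.5715, -0.1908, 0.2313]
tool_rot: [0.18, 3.136, 0.001]
ft_force: [-0.0, 0.6, 2.8]
grip_width: 0.151
grip_force: 40.0
```

To row units: -0.13 m / 0.6 = -0.2167, -0.1 m / 0.6 = -0.1667.

step_hand(plan={"offsets": [[0, 0, -0.05, 0, 0], [0, 0, -0.1, 0, 0], [0, 0, -0.1667, 0, 0], [0, 0, -0.2167, 0, 0], [0, 0, -0.2167, 0, 0], [0, 0, -0.2167, 0, 0]]})

```text
time: 8.45
position: [0.5713, -0.191, 0.3611]
tool_rot: [0.18, 3.136, 0.0]
ft_force: [-0.6, 0.2, -0.7]
grip_width: 0.148
grip_force: 40.0
```

Run:
```python
from h import *
p=ctrl.get_state()["position"]; rows([(.529,.0572,p[2],83.5),(.529,.0572,.300,83.5)])
```

```text
0.0705 0.2418 -0.0000 -0.001
0.0705 0.2417 0.0611 -0.001
```

To row units: 0.2418 m / 0.6 = 0.403, 0.0705 m / 0.6 = 0.1175.

step_hand(plan={"offsets": [[0.1175, 0.403, 0, 0, 0], [0.1175, 0.403, 0, 0, 0], [0.1175, 0.403, 0, 0, 0], [0.1175, 0.403, 0, 0, 0], [0.1175, 0.403, 0, 0, 0], [0.1175, 0.403, 0, 0, 0], [0.1175, 0.403, 0, 0, 0], [0.1175, 0.403, 0.05, 0, 0], [0.1175, 0.403, 0.0917, 0, 0], [0.1175, 0.403, 0.0967, 0, 0], [0.1175, 0.403, 0.0967, 0, 0], [0.1175, 0.403, 0.0967, 0, 0]]})

```text
time: 9.65
position: [0.5296, 0.0565, 0.3039]
tool_rot: [0.182, 3.135, 0.0]
ft_force: [0.0, 0.5, -0.5]
grip_width: 0.151
grip_force: 40.0
```

Run:
```python
from h import *
s,d,K,T=snap("side","s4"); im,dw,Kw,Tw=snap("wrist","w4"); t,_,_,_=snap("top","t4")
def pr(K,T,p): q=K@(np.linalg.inv(T)@np.append(p,1))[:3]; return q[:2]/q[2]
print(pr(K,T,[.529,.0572,.066]),pr(Kw,Tw,[.530,.0578,.066]))
u,v=map(int,pr(K,T,[.529,.0572,.075]))
a=cv2.resize(s[v-35:v+35,u-35:u+35],(400,400),interpolation=cv2.INTER_CUBIC)
u,v=map(int,pr(Kw,Tw,[.530,.0578,.066])); u0,v0=u-50,min(v-50,380); b=cv2.resize(im[v0:v0+100,u0:u0+100],(400,400),interpolation=cv2.INTER_CUBIC)
print(u0,v0);cv2.imwrite("pics/c4.png",np.hstack([a,b])[...,::-1])
```

```text
[309.35417136 193.00527457] [318.86385575 258.29932383]
268 208
```

View pics/c4.png

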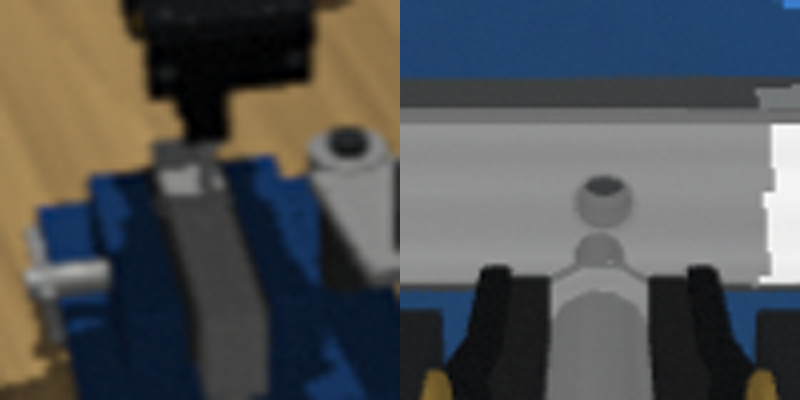

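The right crop (wrist) shows the hole at crop (204,203), and the shank's end just below it at column 199 with its upper edge at row 234. The gauge is upright in the fingers. I'll work out the offset between them.

Run:
```python
from h import *
np.set_printoptions(precision=4,suppress=True)
im,d,K,T=load("w4"); g=cv2.cvtColor(im,cv2.COLOR_RGB2GRAY)
print(g[248:280:1,305:333])
hole=onplane(K,T,268+204/4-.4,208+203/4-.4,.066); z=ctrl.get_state()["position"][2]-.2193
e=onplane(K,T,268+199/4-.4,208+233/4-.4,z); print(hole,z,e,"tip centre ~",e+[.004*.994,-.004*.11,0]);
```

```text
[[140 140 140 140 139 140 141 140 140 140 140 140 139 140 140 140 141 140
  140 140 140 141 141 141 140 141 142 142]
 [141 141 141 141 142 142 141 142 143 142 141 141 141 142 142 141 142 141
  143 142 142 142 141 142 142 143 143 143]
 [143 143 143 143 142 143 142 143 143 142 143 143 143 142 143 143 143 144
  143 143 143 143 144 143 142 143 142 143]
 [144 143 144 145 144 145 145 144 145 144 141 135 135 129 128 131 139 140
  145 144 144 144 145 144 144 143 143 144]
 [144 145 143 144 145 143 144 145 143 133 120  98  95  84  85  91 111 115
  132 144 143 144 144 145 143 144 144 144]
 [144 145 144 145 145 144 145 143 134 119  80  67  66  63  65  65  70  75
  103 128 140 144 144 144 144 144 145 145]
 [145 146 146 146 146 146 144 136 121  85  63  62  62  61  62  62  62  62
   77 111 130 145 145 144 144 145 145 144]
 [145 146 146 145 145 144 141 124 110  99  70  62  60  61  61  62  62  68
   94 107 120 137 144 145 144 145 145 144]
 [145 144 145 145 144 142 132 119 107 109 104  89  72  69  64  75  87 105
  108 109 117 132 144 144 144 144 144 144]
 [143 143 143 143 143 141 127 113 108 109 111 1
[... 2046 characters left out ...]
143 143 144]
 [143 143 140 123 114 114 114 120 138 142 139 138 138 138 137 137 137 131
  127 113 115 123 136 141 141 143 142 141]
 [139 122 114 113 112 119 137 147 146 145 143 144 143 144 144 144 144 143
  145 139 121 111 112 121 136 137 116 116]
 [ 77 111 112 120 136 146 143 144 143 143 142 142 143 142 142 142 141 141
  142 143 141 130 113 108 104  65  47  47]
 [ 66 118 133 142 144 143 142 142 141 141 140 141 141 141 141 141 141 142
  143 143 144 142 137 123 103  43  25  26]
 [ 78 140 142 141 141 140 140 141 142 142 142 141 141 143 142 144 143 143
  144 144 144 144 144 141 126  45  25  27]]
[0.53   0.0576 0.066 ] 0.08490400412571258 [0.5283 0.0569 0.0849] tip centre ~ [0.5323 0.0565 0.0849]
```

The tip is about 1.8 mm too far in +x and 1.1 mm short in y. I'll correct that and lower gently.

To row units: 0.022 m / 0.6 = 0.0367, 0.0019 m / 0.6 = 0.0032.

step_hand(plan={"offsets": [[0.0032, 0.0015, 0, 0, 0], [0.0032, 0.0015, 0.0133, 0, 0], [0.0032, 0.0015, 0.0233, 0, 0], [0.0032, 0.0015, 0.03, 0, 0], [0.0032, 0.0015, 0.0333, 0, 0], [0.0032, 0.0015, 0.0367, 0, 0], [0.0032, 0.0015, 0.0367, 0, 0], [0.0032, 0.0015, 0.0367, 0, 0]]})

```text
time: 10.6
position: [0.5275, 0.0583, 0.2809]
tool_rot: [0.18, 3.136, -0.0]
ft_force: [1.5, -0.9, -2.0]
grip_width: 0.149
grip_force: 40.0
```

To row units: 0.008 m / 0.6 = 0.0133, 0.006 m / 0.6 = 0.01.

step_hand(plan={"offsets": [[0, 0, 0.005, 0, 0], [0, 0, 0.01, 0, 0], [0, 0, 0.0133, 0, 0], [0, 0, 0.0133, 0, 0]]})

```text
time: 11.0
position: [0.5275, 0.0583, 0.2729]
tool_rot: [0.18, 3.135, -0.0]
ft_force: [3.5, -1.3, -1.4]
grip_width: 0.151
grip_force: 40.0
```

step_hand(plan={"offsets": [[0, 0, 0.0033, 0, 0], [0, 0, 0.0067, 0, 0], [0, 0, 0.01, 0, 0], [0, 0, 0.01, 0, 0]]})

```text
time: 11.4
position: [0.5276, 0.0583, 0.2671]
tool_rot: [0.18, 3.135, 0.0]
ft_force: [3.7, -1.7, 1.3]
grip_width: 0.15
grip_force: 40.0
```

It's in the hole, with a small side load of 3.7 N. I'll ease 0.7 mm to +x and press home.

To row units: 0.01 m / 0.6 = 0.0167, 0.009 m / 0.6 = 0.015.

step_hand(plan={"offsets": [[-0.0012, 0.0005, 0.0033, 0, 0], [-0.0012, 0.0005, 0.0067, 0, 0], [-0.0012, 0.0005, 0.01, 0, 0], [-0.0012, 0.0005, 0.0133, 0, 0], [-0.0012, 0.0005, 0.015, 0, 0], [-0.0012, 0.0005, 0.0167, 0, 0], [-0.0012, 0.0005, 0.0167, 0, 0]]}, clamp_n=50)

```text
time: 12.1
position: [0.5282, 0.0584, 0.2578]
tool_rot: [0.18, 3.136, 0.0]
ft_force: [2.0, -2.8, 6.0]
grip_width: 0.145
grip_force: 50.0
```

step_hand(plan={"offsets": [[0, 0, 0.0017, 0, 0], [0, 0, 0.0033, 0, 0], [0, 0, 0.0033, 0, 0]]})

```text
time: 12.4
position: [0.5284, 0.0583, 0.2572]
tool_rot: [0.181, 3.136, 0.001]
ft_force: [-0.9, -3.5, 15.4]
grip_width: 0.147
grip_force: 50.0
```

The manual's scale: shifts go in shares of 0.6 m and turns go in shares of 360 degrees. Converting my numbers, 0.002 m / 0.6 = 0.0033, 0.001 m / 0.6 = 0.0017.

step_hand(plan={"offsets": [[0, 0, 0.0017, 0, 0], [0, 0, 0.0033, 0, 0], [0, 0, 0.0033, 0, 0]]})

```text
time: 12.7
position: [0.5285, 0.0582, 0.257]
tool_rot: [0.181, 3.136, 0.002]
ft_force: [-7.1, -2.8, 28.3]
grip_width: 0.147
grip_force: 50.0
```

step_hand(plan={"offsets": [[0, 0, -0.005, 0, 0], [0, 0, -0.005, 0, 0.3], [0, 0, -0.005, 0, 0.4], [0, 0, -0.005, 0, 0.4], [0, 0, -0.005, 0, 0.4], [0, 0, -0.0333, 0, 0.4], [0, 0, -0.0833, 0, 0.4], [0, 0, -0.1667, 0, 0.4], [-0.05, 0, -0.2333, 0, 0.4], [-0.0917, 0, -0.2333, 0, 0.4], [-0.0917, 0, -0.2333, 0, 0.4], [-0.0917, 0, -0.2333, 0, 0.4]]})

```text
time: 13.9
position: [0.5823, 0.0525, 0.3917]
tool_rot: [-0.18, -3.134, 0.001]
ft_force: [0.1, 0.8, 0.6]
grip_width: 0.4
grip_force: 0.0
```

Run:
```python
from h import *
np.set_printoptions(precision=4,suppress=True)
im,d,K,T=snap("wrist","w5")
def pr(K,T,p): q=K@(np.linalg.inv(T)@np.append(p,1))[:3]; return q[:2]/q[2]
u,v=map(int,pr(K,T,[.53,.0578,.09])); print(u,v)
v0=max(0,v-75);cv2.imwrite("pics/c5.png",cv2.resize(im[v0:v0+150,u-100:u+100],None,fx=3,fy=3,interpolation=cv2.INTER_CUBIC)[...,::-1])
v_,u_=np.mgrid[:480,:640]; P=np.stack([(u_-K[0,2])/K[0,0]*d,(v_-K[1,2])/K[1,1]*d,d],-1)@T[:3,:3].T+T[:3,3]
n=(d>0)&(abs(u_-u)<25)&(abs(v_-v)<35)
for lo,hi in((.1,.125),(.0685,.0755)):
    m=n&(P[...,2]>lo)&(P[...,2]<hi); print(m.sum(),np.percentile(P[m][:,2],[10,50,90]),P[m].mean(0))
m=n&(P[...,2]>.06)&(P[...,2]<.0675);print("bar z",np.median(P[m][:,2]))
```

```text
316 174
252 [0.1061 0.1072 0.1081] [0.5305 0.0577 0.107 ]
102 [0.0687 0.0694 0.0705] [0.5259 0.0584 0.0696]
bar z 0.06511393218661243
```

View pics/c5.png

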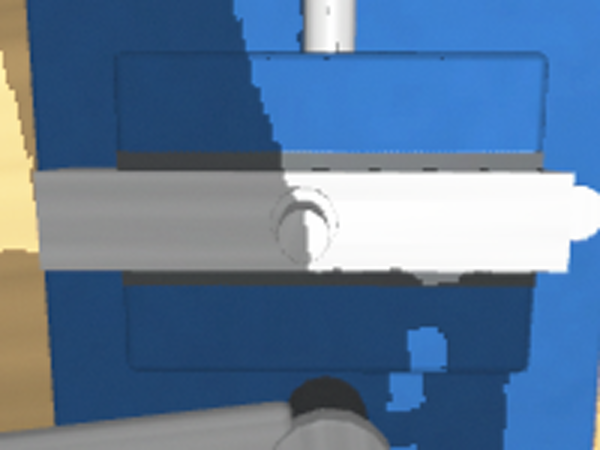

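The crop shows the gauge upright in the hole at crop (303,225), its collar flat on the bar and the hold-down arm aside at lower left. The handle top is 42 mm above the bar, exactly the 70 − 28 mm expected. The gripper is clear, so I'm handing in.

```bash
python3 -c "
from bench import ctrl
print(ctrl.close_job())"
```

```text
the job is handed in; nothing more can be done
None
```

The job is handed in (no verdict came back): the hold-down arm is swung about 1.7 rad aside, the round gauge is pressed home in the bar and released with its collar on the bar's top, and I never touched the square gauge.

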